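# Calibrate the workshop balance

## Task

Calibrate the workshop balance: set the large steel check weight upright and gently on the balance's round pan, centred inside the black ring, without driving the pan down to its stop, and let go of it. Only then take the blue-handled reset pin from its wooden block, reach it upright, point down, through the yellow-rimmed hole in the balance's deck and push the red button at the bottom of the hole all the way down. The program finishes while the gripper still grips the pin and holds the button down with it; the weight stays on the pan, and everything else on the bench is left where it is.

Things in the scene. Friction and masses are not known exactly. Their poses are not given: they have to be found in the camera images.
- balance: Grey bench balance, fixed to the table, 170 (its x) x 260 (its y) x 50 mm high. Origin: centre of its underside, z up. The pan is on its +y half, the control deck (dark display, yellow-rimmed hole) on its -y half; the flat top face is 50 mm up.
- pan_center (a point): Centre of the top face of the balance's round steel pan (124 mm diameter, 5 mm thick), 60 mm to +y of the balance's origin, 77 mm up when the pan is empty; moves with the pan. A black ring printed round it is 66 mm inside diameter.
- pan (a joint): Sinking of the sprung pan in m: 0 empty, 0.015 at its lower stop. It moves straight down, about 1 mm per N (the check weight sinks it about 4.6 mm), damped.
- aperture (a point): Centre of the mouth of the round hole in the balance's deck, level with the deck's top face; 30 mm to -x and 75 mm to -y of the balance's origin, 50 mm up. The hole is vertical, 18 mm in diameter, with a flat yellow rim.
- button_top (a point): Centre of the top face of the red button (15.6 mm diameter) inside that hole, on the hole's axis, 22 mm below the deck's top face when not pressed; moves with the button.
- cal_button (a joint): How far the button is pushed down, in m: 0 up, 0.006 fully down. Starts to move at about 1.5 N, fully down takes 5 N; springs back when let go.
- check_weight: Large steel check weight, 500 g, loose, upright on the table. Origin: centre of its underside, z up. Round body 44 mm diameter, 34 mm high; neck 14 mm diameter; knob 24 mm diameter from 44 to 66 mm above the underside (its top).
- weight_knob (a point): Centre of the check weight's knob, 55 mm above its underside.
- reset_pin: Reset pin (stylus), 40 to 85 g, loose, standing upright point down in the wooden block. Origin: the very tip (its lower end); z points up along the pin to the handle. Steel shaft 8 mm diameter from 0 to 60 mm; blue round handle 16 mm diameter from 60 to 130 mm, its shoulder resting on the block's top.
- pin_tip (a point): The tip of the pin (the same point as the pin's origin).
- pin_grip (a point): Middle of the pin's blue handle, 95 mm above the tip.
- pin_block: Wooden block, fixed, 60 x 60 x 70 mm high, with a vertical 11 mm through hole in its middle that holds the pin's shaft (tip 10 mm above the table). Origin: centre of its underside.
- small_weight: Small brass weight, 30 mm diameter, 42 mm high, loose; not the one to use, leave it. Origin: centre of its underside.
- tape: Roll of tape lying flat, 90 mm diameter, 25 mm high; leave it. Origin: centre of its underside.
- glue: White glue bottle standing, 56 mm diameter, 150 mm high; leave it. Origin: centre of its underside.
- wrench: Steel wrench lying flat, 180 mm long along its x; leave it.
- offcut: Dark wood offcut, 130 x 60 x 22 mm high; leave it. Origin: centre of its underside.
- screwdriver: Red-handled screwdriver lying flat, 200 mm long along its x; leave it.
- cup: Pale paper-coloured mixing cup standing, 70 mm diameter, 80 mm high; leave it. Origin: centre of its underside.

How it is judged:
By the outcome, as a careful person would: the job done as asked, in the order asked, and still so for the second after the job is handed in, while the arm keeps its last pose, push and grip.
It also fails if it takes over 61 s, if anything falls off the work surface, if the arm or the gripper's body presses on something with over 40 N, if the wrist force passes 120 N, or if a joint passes its speed limit or range.

## Robot

A 6-joint arm with a two-finger parallel gripper is mounted at the origin on the work surface. World frame = base frame: x ahead of the robot, y to its left, z up, the work surface at z = 0. Lengths are in m, angles in rad, forces in N, time in s.
With the tool pointing down it reaches from about 0.275 to 0.825 m from the base axis. Payload 5.2 kg.
Tool frame: the origin (TCP) lies midway between the tips of the shut fingers; the grasp point (between the pads) lies 19 mm behind it (arm.hold_point_z is the distance from the TCP to the grasp point, in m); z points along the fingers, y is the direction in which the jaws open and shut (so a half turn about z gives the same grasp; the last joint's range is limited). The gripper opens to 93 mm and grips with 3 to 60 N. Pads are 15 mm wide; open, the fingers measure 128 mm over their backs; the gripper's body (75 mm by 188 mm) begins 65 mm behind the grasp point.
Start: joints at [1.086, 0.259, 1.535, -0, 1.348, -0.203], TCP at [0.153, 0.528, 0.219] pointing down, gripper open.
Joint ranges: [-3.14, 3.14], [-0.91, 2.08], [0.19, 2.58], [-1.22, 4.36], [0.22, 2.71], [-3.12, 3.12]. Speed limits (rad/s): [2.57, 2.57, 3.14, 3.14, 3.14, 3.14].

## Interface

Orientations are given as a unit quaternion [w, x, y, z].
In Python, from rig import status, optics, ticket, arm gives the robot as it stands.
- The arm moves only by the tool send_rows, never from a script. Its argument "motion" is a list of rows, each a list of 3 entries, a list of its own where there are three numbers: the shift along the tool's x, y, z in cm, then the turn about the tool's z in degrees, then the opening, from -1 (shut) to 1 (fully open), so that 0 is half open. In form: [[[tx, ty, tz], roll, gripper], ...]. A call has exactly 5 rows; each row shifts and turns the commanded pose from where the row before left it, along the tool's axes as they then stand; what a row does not reach is not made up. A row lasts 1/12 s, in which the tool goes at most 41.7 mm and 7.16 degrees, less where a joint would pass 70% of its speed; a pose out of reach is approached as far as the arm can. A call with a gripper value outside its range is refused whole. The fingers move at their own pace and stop on an object; "squeeze" is the grip in N (left out, the last holds). Time passes only in rows, so rows that do not move let the fingers close, or fill a call up. It gives the time, the measured TCP pose, the force and the opening at its end, in the units of the state.
- status.get_state(): the state, without advancing time (a new reading comes with each control period).
- optics.get_image(name): name is "side" or "top" or "wrist"; returns (picture, depth): 420x560x3 uint8, blue, green, red; 420x560 float32, m along the optical axis (not along the pixel's ray), 0 where there is no reading.
- optics.camera_params(name): a dict with "camera_matrix" (3x3 intrinsics, pixels), "R" (3x3) and "t" (3): a world point X has camera coordinates R X + t; the wrist camera has in their place "mount" (4x4, takes a point from camera to tool coordinates, whose origin is the TCP and whose axes are the flange's). Camera axes: x right, y down, z forward; pixel columns grow to the right and rows downward; lengths in m; the calibration is good to about 2 mm. A picture is of the moment at which its call begins: read the wrist's pose just before it. camera_params takes no time and is no camera call.
- ticket.close_job(): hands the job in, once; it reports no verdict.
Trained networks look in the newest picture that a camera, given by its name, has taken for a name from the list of things; names that differ only in an ending like _2 or _b are one class to them, and where a whole thing is asked for, a point or a joint stands for the part that bears it (a point fixed in the world has none). Each returns a list of dicts, best first, with "score" (0 to 1); they miss things now and then, are a little off and sometimes report something else, mostly with a low value. They report only what shows in the picture. A call takes as long as a camera call.
- optics.cut_out(camera, target): "region" (420x560 bool, what is visible of it) and "bbox" ([left, top, right, bottom] in pixels, round what is visible of it).
- optics.landmark_of(camera, target): "centre" ([column, row] in pixels: a listed point, or the origin of a listed thing).
The state is a dict: "time_s": time; "joints": joint angles; "joint_vel": joint speeds; "tau": joint torques, N m; "eef_pos": TCP position; "tcp_rot": TCP orientation; "ft_force": force on the tool from outside, world axes, zero at the start; "ft_torque": the same for the moment, N m; "opening": finger opening in m.
Only numpy, scipy, OpenCV 4.12 (cv2) and the standard library are available. Lean on these libraries where they do the work, as an engineer would, in place of code of your own. Each camera call takes 0.05 s, during which the arm holds its last target. There are 200 camera calls.

## Working session

There is one attempt and no reset: what is moved stays moved. The work goes in short steps, Python scripts to look and compute and a tool call to move; the robot and the scene stay as the last step left them, time stands still between calls to the robot, and variables do not carry over. Pictures are saved under pics/ and viewed, about 8 in all and at most 12, crops included, and the job is handed in when it is done.

Besides the shell and the picture viewer there is one more tool, called after "Emit:" by a JSON object that holds its "op" and its "data". send_rows: Moves the arm, as the interface text tells. Its arguments: {"type":"object","properties":{"motion":{"type":"array"},"squeeze":{"type":"number"}},"required":["motion"]}

```bash
mkdir -p pics; ls; cat > h.py <<'E'
import numpy as np, cv2
from scipy.spatial.transform import Rotation as Ro
from rig import status, optics, ticket, arm
def pose():
    s=status.get_state(); q=s["tcp_rot"]
    return s,np.array(s["eef_pos"]),Ro.from_quat([q[1],q[2],q[3],q[0]]).as_matrix()
def c2w(cam,P,pr=None):
    c=optics.camera_params(cam); P=np.atleast_2d(P)
    if cam=="wrist":
        p,R=pr; M=np.array(c["mount"]); return (P@M[:3,:3].T+M[:3,3])@R.T+p
    return (P-np.array(c["t"]))@np.array(c["R"])
def ray(cam,uv,z,pr=None):
    "intersection of pixel ray with plane z"
    K=np.array(optics.camera_params(cam)["camera_matrix"])
    d=np.linalg.inv(K)@[uv[0],uv[1],1]
    o=c2w(cam,[0,0,0],pr)[0]; e=c2w(cam,d,pr)[0]-o
    return o+e*(z-o[2])/e[2]
def cloud(cam,dep,mask,pr=None):
    K=np.array(optics.camera_params(cam)["camera_matrix"])
    v,u=np.nonzero(mask&(dep>0)); z=dep[v,u]
    return c2w(cam,np.c_[(u-K[0,2])/K[0,0]*z,(v-K[1,2])/K[1,1]*z,z],pr)
E
python3 - <<'E'
from h import *
s,p,R=pose(); print({k:np.round(v,3) for k,v in s.items()}); print(R.round(3), arm.hold_point_z)
ims=[]
Z=dict(pan_center=.077,aperture=.05,weight_knob=.055,pin_grip=.105,pin_block=0,small_weight=0,balance=0,glue=0,cup=0,check_weight=0,button_top=.028,tape=0,offcut=0)
for cam in("top","side"):
    im,d=optics.get_image(cam); ims.append(im)
    for n,z in Z.items():
        r=optics.landmark_of(cam,n)
        for a in r[:2]: print(cam,n,round(a["score"],2),np.round(a["centre"]),ray(cam,a["centre"],z).round(4))
cv2.imwrite("pics/a.png",cv2.resize(np.vstack(ims),None,fx=.71,fy=.71))
cv2.imwrite("pics/top.png",ims[0])
E
```

```text
pics
{'time_s': np.float64(0.0), 'joints': array([ 1.086,  0.259,  1.536, -0.   ,  1.348, -0.203]), 'joint_vel': array([ 0.001, -0.001,  0.   , -0.   ,  0.002, -0.001]), 'tau': array([-0.0000e+00, -4.3732e+01, -2.8399e+01,  7.2000e-02,  4.2000e-02,
       -0.0000e+00]), 'eef_pos': array([0.153, 0.528, 0.218]), 'tcp_rot': array([-0.   ,  0.14 ,  0.99 , -0.001]), 'ft_force': array([-0.023, -0.361, -0.82 ]), 'ft_torque': array([-0.027,  0.021,  0.025]), 'opening': np.float64(0.093)}
[[-0.961  0.278 -0.001]
 [ 0.278  0.961 -0.002]
 [ 0.    -0.002 -1.   ]] 0.0188
top pan_center 0.78 [238. 217.] [0.5361 0.0967 0.077 ]
top pan_center 0.62 [380. 190.] [ 0.6081 -0.2918  0.077 ]
top aperture 0.93 [291. 208.] [ 0.562  -0.0483  0.05  ]
top weight_knob 0.76 [380. 186.] [ 0.6199 -0.2977  0.055 ]
top weight_knob 0.38 [156. 227.] [0.5109 0.3252 0.055 ]
top pin_grip 0.43 [139. 227.] [0.5132 0.3551 0.105 ]
top pin_grip 0.3 [375. 190.] [ 0.6065 -0.27    0.105 ]
top pin_block 0.87 [154. 224.] [0.519  0.3486 0.    ]
top small_weight 0.62 [398. 234.] [ 0.484  -0.3603  0.    ]
top balance 0.63 [262. 207.] 
[... 684 characters left out ...]
_knob 0.62 [349. 299.] [ 0.6113 -0.3005  0.055 ]
side pin_grip 0.58 [259. 201.] [0.5248 0.0418 0.105 ]
side pin_grip 0.49 [227. 157.] [0.5038 0.3403 0.105 ]
side pin_block 0.76 [228. 185.] [0.5036 0.3511 0.    ]
side small_weight 0.69 [294. 354.] [ 0.479  -0.3475  0.    ]
side balance 0.95 [270. 233.] [0.5541 0.0379 0.    ]
side glue 0.89 [390. 305.] [ 0.7183 -0.2947  0.    ]
side cup 0.61 [400. 352.] [ 0.6684 -0.4057  0.    ]
side cup 0.54 [393. 307.] [ 0.7193 -0.3027  0.    ]
side check_weight 0.86 [344. 318.] [ 0.6072 -0.2989  0.    ]
side button_top 0.2 [229. 187.] [0.4921 0.2795 0.028 ]
side tape 0.66 [297. 189.] [0.7118 0.2524 0.    ]
side offcut 0.73 [260. 169.] [0.6379 0.4386 0.    ]
```

View pics/a.png

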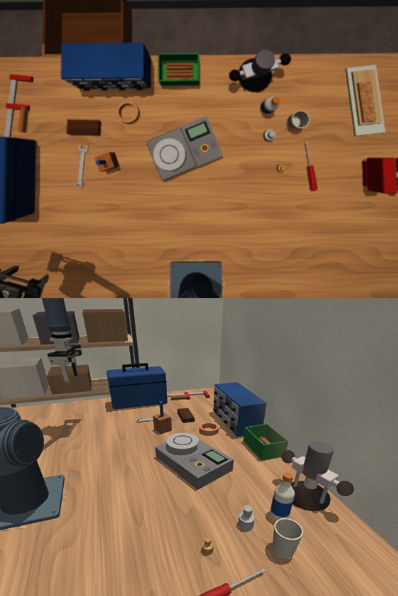

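Top view (scaled by 0.71): pan at about (170,153), yellow hole at (205,148), pin block at (107,161), check weight at (269,135), with the glue and cup beside it. The two cameras agree to about 1 cm. I'll move over the balance for a close look on the way to the weight.

Emit:
{"op": "send_rows", "data": {"motion": [[[0,0,0],-7,1],[[0,0,0],-7,1],[[0,0,0],-2.2,1],[[-2,-2.9,-0.5],0,1],[[-2,-2.9,-0.5],0,1]]}}

```text
time_s: 1.82
eef_pos: [0.1925, 0.4703, 0.2281]
tcp_rot: [-0.0, -0.002, 1.0, -0.0]
ft_force: [0.9, -0.4, 0.7]
opening: 0.0932
```

Emit:
{"op": "send_rows", "data": {"motion": [[[-2,-2.9,-0.5],0,1],[[-2,-2.9,-0.5],0,1],[[-2,-2.9,-0.5],0,1],[[-2,-2.9,-0.5],0,1],[[-2,-2.9,-0.5],0,1]]}}

```text
time_s: 2.23
eef_pos: [0.2937, 0.324, 0.2541]
tcp_rot: [0.0, -0.001, 1.0, 0.0]
ft_force: [0.9, -0.7, 0.2]
opening: 0.0931
```

Emit:
{"op": "send_rows", "data": {"motion": [[[-2,-2.9,-0.5],0,1],[[-2,-2.9,-0.5],0,1],[[-2,-2.9,-0.5],0,1],[[-2,-2.9,-0.5],0,1],[[-2,-2.9,-0.5],0,1]]}}

```text
time_s: 2.65
eef_pos: [0.3939, 0.179, 0.2792]
tcp_rot: [0.0, -0.0, 1.0, 0.0]
ft_force: [0.7, 1.1, -0.5]
opening: 0.0928
```

Emit:
{"op": "send_rows", "data": {"motion": [[[-2,-2.9,-0.5],0,1],[[-2,-2.9,-0.5],0,1],[[-2,-2.9,-0.5],0,1],[[0,0,0],0,1],[[0,0,0],0,1]]}}

```text
time_s: 3.07
eef_pos: [0.4541, 0.0922, 0.2936]
tcp_rot: [-0.0, 0.001, 1.0, 0.0]
ft_force: [-0.9, -0.2, -1.8]
opening: 0.093
```

```bash
cat >> h.py <<'E'
def look(Z,name=None):
    s,p,R=pose(); im,d=optics.get_image("wrist")
    print("t",round(s["time_s"],2),"p",p.round(4),"xax",R[:,0].round(3),"zax",R[:,2].round(3),"F",np.round(s["ft_force"],2),"op",round(s["opening"],4))
    for n,z in Z.items():
        for a in optics.landmark_of("wrist",n)[:2]: print(n,round(a["score"],2),np.round(a["centre"]),ray("wrist",a["centre"],z,(p,R)).round(4))
    if name: cv2.imwrite(f"pics/{name}.png",im)
    return im,d,(p,R)
E
python3 - <<'E'
from h import *
print(np.round(optics.camera_params("wrist")["mount"],3),optics.camera_params("wrist")["camera_matrix"])
look(dict(pan_center=.077,aperture=.05,button_top=.028,balance=0),"w1")
E
```

```text
[[ 0.001 -0.969 -0.247  0.068]
 [ 1.     0.001 -0.    -0.   ]
 [ 0.001 -0.247  0.969 -0.165]
 [ 0.     0.     0.     1.   ]] [[339.12810385   0.         281.710218  ]
 [  0.         339.12810385 213.12665879]
 [  0.           0.           1.        ]]
t 3.07 p [0.4541 0.0922 0.2936] xax [-1.     0.003  0.   ] zax [-0.  0. -1.] F [-0.92 -0.22 -1.77] op 0.093
pan_center 0.94 [283. 253.] [0.5326 0.0926 0.077 ]
aperture 0.78 [181. 263.] [ 0.5565 -0.0382  0.05  ]
balance 0.64 [249. 250.] [0.5582 0.0451 0.    ]
```

View pics/w1.png

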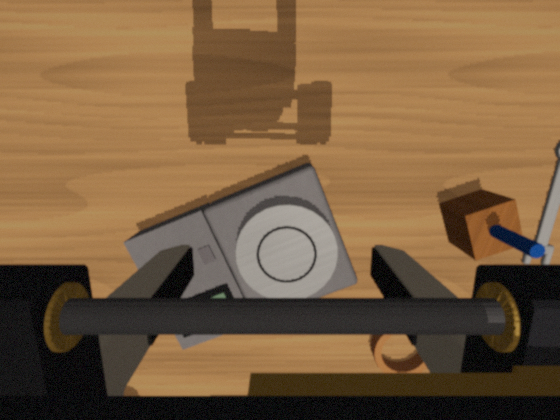

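Wrist view: the ring is centred near (286,254) and the pin block is at right, around (480,225). The hole is hidden behind a finger. I'll measure the ring and the pin from this picture, then move to the weight.

```bash
python3 - <<'E'
from h import *
im,d,pr=look({})
np.savez("w1.npz",im=im,d=d,p=pr[0],R=pr[1])
# ring ellipse: dark thin pixels within pan
g=cv2.cvtColor(im,cv2.COLOR_BGR2GRAY); m=np.zeros_like(g); cv2.circle(m,(287,254),40,255,-1)
b=((g<90)&(m>0)).astype(np.uint8)
cs,_=cv2.findContours(b,cv2.RETR_EXTERNAL,cv2.CHAIN_APPROX_NONE)
c=max(cs,key=cv2.contourArea); e=cv2.fitEllipse(c); print(e,ray("wrist",e[0],.077,pr))
# check scale
print("outer dia",ray("wrist",(e[0][0]+e[1][1]/2,e[0][1]),.077,pr)-ray("wrist",e[0],.077,pr))
full=np.ones(g.shape,bool); P=cloud("wrist",d,full,pr)
a=P[(abs(P[:,2]-.077)<.004)&(np.hypot(P[:,0]-.534,P[:,1]-.093)<.09)]
print(len(a),a[:,2].mean(),cv2.minEnclosingCircle(a[:,:2].astype(np.float32)))
k=P[(P[:,2]>.085)&(P[:,2]<.15)&(np.hypot(P[:,0]-.51,P[:,1]-.345)<.06)]
print("pin",len(k),k[:,2].min() if len(k) else 0,k.mean(0),k.max(0))
for lo in (.08,.1,.12): q=k[(k[:,2]>lo)&(k[:,2]<lo+.02)]; print(lo,len(q),q.mean(0))
t=P[(abs(P[:,2]-.07)<.004)&(np.hypot(P[:,0]-.51,P[:,1]-.345)<.07)]; print("block",t.mean(0),cv2.minAreaRect((t[:,:2]*1000).astype(np.float32)))
t=P[(abs(P[:,2]-.05)<.004)&(np.hypot(P[:,0]-.55,P[:,1]-.03)<.17)]; print("bal",t.mean(0),cv2.minAreaRect((t[:,:2]*1000).astype(np.float32)))
E
```

```text
t 3.32 p [0.4525 0.0948 0.2936] xax [-1.    -0.003  0.   ] zax [-0.  0. -1.] F [0.26 0.07 0.1 ] op 0.0932
((283.66986083984375, 255.16928100585938), (54.52497482299805, 57.933555603027344), 91.81454467773438) [0.53397867 0.09692842 0.077     ]
outer dia [-0.00013171  0.03473811  0.        ]
7596 0.07621895986839444 ((0.5353074073791504, 0.09677008539438248), 0.06202024966478348)
pin 722 0.08500328620985009 [0.50556672 0.34302722 0.11986212] [0.51545911 0.35501417 0.14086294]
0.08 130 [0.50503059 0.34168654 0.09263288]
0.1 197 [0.50491159 0.34178772 0.11017178]
0.12 387 [0.50606977 0.3440527  0.13351762]
block [0.50485025 0.34255436 0.06896846] ((507.4344177246094, 347.0696105957031), (61.12110137939453, 61.394996643066406), 19.629493713378906)
bal [0.52871789 0.03365323 0.04920557] ((558.6461791992188, 40.257781982421875), (170.6859893798828, 260.25006103515625), 22.3316593170166)
```

Emit:
{"op": "send_rows", "data": {"motion": [[[-0.8,-3.9,0],0,1],[[-0.8,-3.9,0],0,1],[[-0.8,-3.9,0],0,1],[[-0.8,-3.9,0],0,1],[[-0.8,-3.9,0],0,1]]}}

```text
time_s: 3.78
eef_pos: [0.4935, -0.1019, 0.2939]
tcp_rot: [0.0, -0.002, 1.0, -0.0]
ft_force: [1.6, 0.3, -0.1]
opening: 0.0927
```

Emit:
{"op": "send_rows", "data": {"motion": [[[-0.8,-3.9,0],0,1],[[-0.8,-3.9,0],0,1],[[-0.8,-3.9,0],0,1],[[-0.8,-3.9,0],0,1],[[-0.8,-3.9,0],0,1]]}}

```text
time_s: 4.2
eef_pos: [0.5341, -0.297, 0.2938]
tcp_rot: [0.0, -0.001, 1.0, 0.0]
ft_force: [0.5, -0.6, 1.1]
opening: 0.0928
```

Emit:
{"op": "send_rows", "data": {"motion": [[[0,0,0],0,1],[[0,0,0],0,1],[[0,0,0],0,1],[[0,0,0],0,1],[[0,0,0],0,1]]}}

```text
time_s: 4.62
eef_pos: [0.5339, -0.2944, 0.2943]
tcp_rot: [0.0, -0.002, 1.0, -0.0]
ft_force: [-0.3, 0.2, -0.2]
opening: 0.0932
```

```bash
python3 - <<'E'
from h import *
im,d,pr=look(dict(weight_knob=.055,check_weight=0,glue=0,cup=0,small_weight=0),"w2")
for r in optics.cut_out("wrist","check_weight")[:2]:
    P=cloud("wrist",d,r["region"],pr); print(r["score"],r["bbox"],len(P),P[:,2].max())
    k=P[P[:,2]>.058]; print("knob top",len(k),(k.min(0)+k.max(0))/2,np.ptp(k,axis=0), k.mean(0))
E
```

```text
t 4.62 p [ 0.5339 -0.2944  0.2943] xax [-1.    -0.003 -0.001] zax [ 0.001 -0.    -1.   ] F [-0.32  0.19 -0.18] op 0.0932
weight_knob 0.72 [279. 240.] [ 0.6043 -0.298   0.055 ]
check_weight 0.74 [276. 235.] [ 0.6155 -0.3033  0.    ]
glue 0.96 [283. 304.] [ 0.7241 -0.2927  0.    ]
cup 0.78 [202. 267.] [ 0.6644 -0.4109  0.    ]
small_weight 0.71 [237. 131.] [ 0.4724 -0.3547  0.    ]
0.66 [260.4, 220.5, 294.2, 253.6] 1009 0.0674787159217918
knob top 301 [ 0.6102012  -0.3017739   0.06286556] [0.02338791 0.02226945 0.0092263 ] [ 0.60912807 -0.30164389  0.06473871]
```

View pics/w2.png

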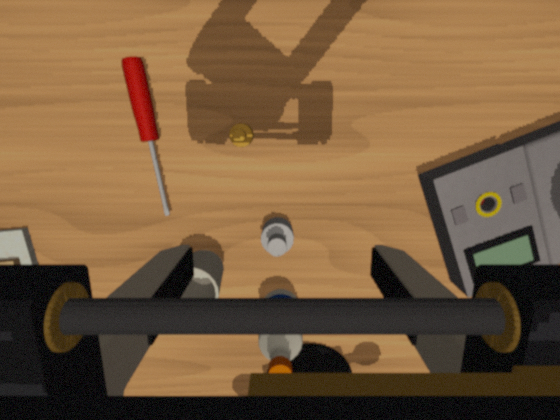

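The check weight is at (277,238), measured at (0.610, -0.3015). Its knob size and top height match the given values. The balance outline measures 171 x 260 mm with a yaw of about 22.3°, and its pan agrees with the ring. Next I'll grasp the knob.

Emit:
{"op": "send_rows", "data": {"motion": [[[-3.8,-0.37,1],0,1],[[-3.8,-0.37,1],0,1],[[0,0,4],0,1],[[0,0,4],0,1],[[0,0,4],0,1]]}}

```text
time_s: 5.38
eef_pos: [0.6106, -0.3037, 0.1522]
tcp_rot: [0.001, -0.001, 1.0, -0.0]
ft_force: [-0.5, 1.0, 1.0]
opening: 0.0929
```

Emit:
{"op": "send_rows", "data": {"motion": [[[0,0,4],0,1],[[0,0,3],0,1],[[0,0,2],0,1],[[0,0,0],0,1],[[0,0,0],0,1]]}}

```text
time_s: 5.8
eef_pos: [0.6091, -0.3033, 0.0626]
tcp_rot: [-0.001, -0.0, 1.0, 0.001]
ft_force: [0.1, -0.6, 0.2]
opening: 0.0929
```

```bash
python3 - <<'E'
from h import *
im,d,pr=look({},"w3")
for r in optics.cut_out("wrist","check_weight")[:1]:
    P=cloud("wrist",d,r["region"],pr); k=P[P[:,2]>.05]; print(r["score"],len(k),(k.min(0)+k.max(0))/2,np.ptp(k,axis=0))
z=np.load("w1.npz"); im2=cv2.imread("pics/w2.png")
print("aperture from w2",ray("wrist",(488,204),.05,(np.array([.5339,-.2944,.2943]),np.array([[-1,.003,0],[-.003,-1*-1,0],[0,0,-1.]]))))
E
```

```text
t 5.8 p [ 0.6091 -0.3033  0.0626] xax [-1.    -0.001  0.002] zax [-0.002  0.002 -1.   ] F [ 0.09 -0.64  0.15] op 0.0929
0.81 1857 [ 0.60991748 -0.30116982  0.05848559] [0.02413752 0.02340891 0.01688018]
aperture from w2 [ 0.55937991 -0.03974133  0.05      ]
```

View pics/w3.png

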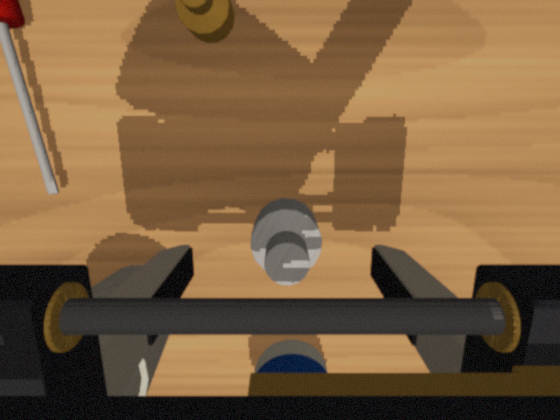

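The knob sits between the open jaws at (287,255), within about 2 mm. I'll descend, close and lift slightly.

Emit:
{"op": "send_rows", "data": {"motion": [[[-0.1,0.2,1.2],0,1],[[0,0,1.2],0,1],[[0,0,0],0,-1],[[0,0,0],0,-1],[[0,0,0],0,-1]], "squeeze": 35}}

```text
time_s: 6.32
eef_pos: [0.6107, -0.3016, 0.0396]
tcp_rot: [-0.0, -0.001, 1.0, 0.0]
ft_force: [0.7, -0.4, -0.8]
opening: 0.0774
```

Emit:
{"op": "send_rows", "data": {"motion": [[[0,0,0],0,-1],[[0,0,0],0,-1],[[0,0,0],0,-1],[[0,0,0],0,-1],[[0,0,0],0,-1]]}}

```text
time_s: 6.73
eef_pos: [0.6108, -0.3017, 0.0399]
tcp_rot: [0.0, -0.0, 1.0, -0.0]
ft_force: [0.0, -0.4, -0.4]
opening: 0.0443
```

```bash
python3 - <<'E'
from h import *
look({})
E
```

```text
t 6.73 p [ 0.6108 -0.3017  0.0399] xax [-1.    -0.001 -0.   ] zax [ 0. -0. -1.] F [ 0.   -0.44 -0.42] op 0.0443
```

Emit:
{"op": "send_rows", "data": {"motion": [[[0,0,0],0,-1],[[0,0,0],0,-1],[[0,0,0],0,-1],[[0,0,0],0,-1],[[0,0,0],0,-1]]}}

```text
time_s: 7.2
eef_pos: [0.6107, -0.3014, 0.0396]
tcp_rot: [-0.0, -0.001, 1.0, 0.0]
ft_force: [0.3, 1.3, 0.9]
opening: 0.0231
```

Emit:
{"op": "send_rows", "data": {"motion": [[[0,0,-0.5],0,-1],[[0,0,-1],0,-1],[[0,0,-2],0,-1],[[0,0,-3],0,-1],[[0,0,-3],0,-1]]}}

```text
time_s: 7.62
eef_pos: [0.6097, -0.3011, 0.1346]
tcp_rot: [-0.001, -0.0, 1.0, 0.001]
ft_force: [0.7, 0.3, -5.5]
opening: 0.0234
```

Emit:
{"op": "send_rows", "data": {"motion": [[[0,0,-2],0,-1],[[0,0,-0.5],0,-1],[[0,0,0],0,-1],[[0,0,0],0,-1],[[0,0,0],0,-1]]}}

```text
time_s: 8.03
eef_pos: [0.6095, -0.3009, 0.1572]
tcp_rot: [-0.002, -0.0, 1.0, 0.001]
ft_force: [0.5, -0.6, -5.2]
opening: 0.0231
```

```bash
python3 - <<'E'
from h import *
im,d,pr=look(dict(weight_knob=.167),"w4")
for r in optics.cut_out("wrist","check_weight")[:1]:
    P=cloud("wrist",d,r["region"],pr); print(r["score"],r["bbox"],P.min(0),P.max(0))
E
```

```text
t 8.03 p [ 0.6095 -0.3009  0.1572] xax [-1.    -0.001  0.004] zax [-0.004  0.002 -1.   ] F [ 0.48 -0.64 -5.2 ] op 0.0231
weight_knob 0.81 [287. 271.] [ 0.6108 -0.2989  0.167 ]
0.57 [244.3, 206.1, 320.6, 297.4] [ 0.58668991 -0.32184805 -0.00145778] [ 0.61946262 -0.28007179  0.18456344]
```

View pics/w4.png

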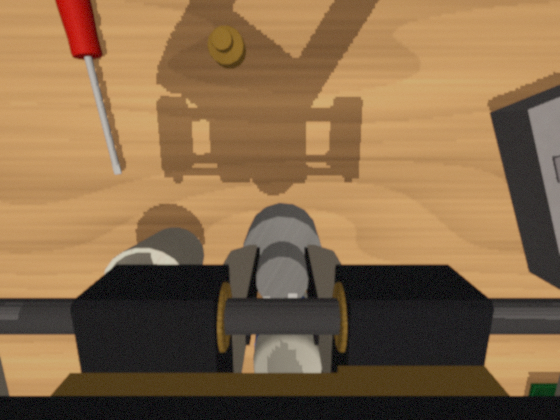

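The weight is held upright between the pads at (283,250), with about 5.2 N on the wrist. I'll carry it over the pan.

Emit:
{"op": "send_rows", "data": {"motion": [[[0.28,1.5,0],0,-1],[[0.56,3,0],0,-1],[[0.66,3.5,0],0,-1],[[0.66,3.5,0],0,-1],[[0.66,3.5,0],0,-1]]}}

```text
time_s: 8.6
eef_pos: [0.5814, -0.1503, 0.1586]
tcp_rot: [-0.001, -0.0, 1.0, 0.0]
ft_force: [0.9, 1.1, -4.2]
opening: 0.0233
```

Emit:
{"op": "send_rows", "data": {"motion": [[[0.66,3.5,0],0,-1],[[0.66,3.5,0],0,-1],[[0.66,3.5,0],0,-1],[[0.66,3.5,0],0,-1],[[0.66,3.5,0],0,-1]]}}

```text
time_s: 9.02
eef_pos: [0.5483, 0.0249, 0.159]
tcp_rot: [-0.0, -0.0, 1.0, 0.0]
ft_force: [1.1, 0.8, -5.2]
opening: 0.0232
```

Emit:
{"op": "send_rows", "data": {"motion": [[[0.66,3.5,0],0,-1],[[0.5,2.8,0],0,-1],[[0.2,1,0],0,-1],[[0,0,0],0,-1],[[0,0,0],0,-1]]}}

```text
time_s: 9.43
eef_pos: [0.5354, 0.0964, 0.1593]
tcp_rot: [-0.0, -0.001, 1.0, -0.0]
ft_force: [0.1, 0.3, -3.6]
opening: 0.0234
```

```bash
python3 - <<'E'
from h import *
im,d,pr=look(dict(pan_center=.077,weight_knob=.172),"w5")
P=cloud("wrist",d,np.ones(d.shape,bool),pr)
a=P[(abs(P[:,2]-.077)<.003)&(np.hypot(P[:,0]-.534,P[:,1]-.096)<.09)]
print(len(a),a[:,2].mean(),cv2.minEnclosingCircle(a[:,:2].astype(np.float32)))
E
```

```text
t 9.43 p [0.5354 0.0964 0.1593] xax [-1.    -0.003  0.   ] zax [-0.    -0.001 -1.   ] F [ 0.08  0.35 -3.59] op 0.0234
weight_knob 0.77 [282. 270.] [0.5347 0.0963 0.172 ]
13028 0.07613059193832178 ((0.5351565480232239, 0.09660755097866058), 0.062115948647260666)
```

View pics/w5.png

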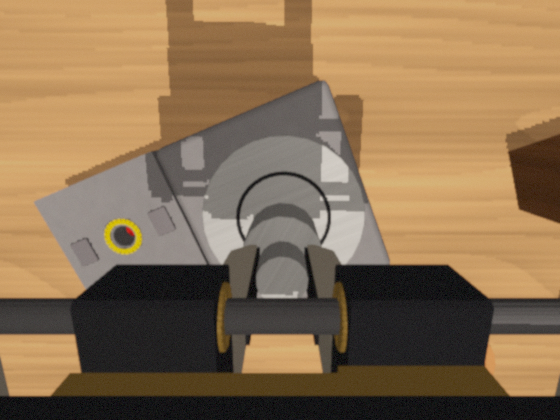

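The weight is centred over the ring, with the pan centre measured at (0.535, 0.0966) and the TCP within 0.5 mm of it. The hole shows at (123,236). I'll lower slowly.

Emit:
{"op": "send_rows", "data": {"motion": [[[0,0,0.8],0,-1],[[0,0,1],0,-1],[[0,0,1],0,-1],[[0,0,0.6],0,-1],[[0,0,0.3],0,-1]]}}

```text
time_s: 10.0
eef_pos: [0.5344, 0.096, 0.1206]
tcp_rot: [-0.002, -0.0, 1.0, 0.0]
ft_force: [0.3, -0.3, -4.8]
opening: 0.0233
```

Emit:
{"op": "send_rows", "data": {"motion": [[[0,0,0.15],0,-1],[[0,0,0.15],0,-1],[[0,0,0.15],0,-1],[[0,0,0.1],0,-1],[[0,0,0],0,-1]]}}

```text
time_s: 10.42
eef_pos: [0.5356, 0.0964, 0.1173]
tcp_rot: [0.0, -0.001, 1.0, -0.0]
ft_force: [-0.0, 0.0, -5.3]
opening: 0.023
```

Emit:
{"op": "send_rows", "data": {"motion": [[[0,0,0.1],0,-1],[[0,0,0.1],0,-1],[[0,0,0.1],0,-1],[[0,0,0],0,-1],[[0,0,0],0,-1]]}}

```text
time_s: 10.83
eef_pos: [0.5358, 0.0964, 0.1145]
tcp_rot: [0.0, -0.0, 1.0, 0.0]
ft_force: [0.3, 0.9, -2.5]
opening: 0.023
```

```bash
python3 - <<'E'
from h import *
im,d,pr=look({})
P=cloud("wrist",d,np.ones(d.shape,bool),pr)
a=P[(abs(P[:,2]-.072)<.009)&(np.hypot(P[:,0]-.535,P[:,1]-.0966)<.06)&(np.hypot(P[:,0]-.535,P[:,1]-.0966)>.04)]
print(len(a),np.median(a[:,2]))
E
```

```text
t 10.83 p [0.5358 0.0964 0.1145] xax [-1.    -0.001 -0.001] zax [ 0.001  0.    -1.   ] F [ 0.29  0.91 -2.5 ] op 0.023
10118 0.07391966972589428
```

Emit:
{"op": "send_rows", "data": {"motion": [[[0,0,0.1],0,-1],[[0,0,0.1],0,-1],[[0,0,0.03],0,-1],[[0,0,0],0,-1],[[0,0,0],0,-1]]}}

```text
time_s: 11.3
eef_pos: [0.5358, 0.0964, 0.1121]
tcp_rot: [0.0, -0.0, 1.0, 0.0]
ft_force: [0.0, 1.4, 0.0]
opening: 0.0235
```

Emit:
{"op": "send_rows", "data": {"motion": [[[0,0,0],0,-1],[[0,0,0],0,-1],[[0,0,0],0,-1],[[0,0,0],0,-1],[[0,0,0],0,-1]]}}

```text
time_s: 11.72
eef_pos: [0.5357, 0.0963, 0.112]
tcp_rot: [0.0, -0.0, 1.0, 0.0]
ft_force: [1.7, 1.3, 0.3]
opening: 0.0233
```

```bash
python3 - <<'E'
from h import *
im,d,pr=look({})
P=cloud("wrist",d,np.ones(d.shape,bool),pr)
a=P[(abs(P[:,2]-.072)<.009)&(np.hypot(P[:,0]-.535,P[:,1]-.0966)<.06)&(np.hypot(P[:,0]-.535,P[:,1]-.0966)>.04)]
print(len(a),np.median(a[:,2]))
E
```

```text
t 11.72 p [0.5357 0.0963 0.112 ] xax [-1.    -0.001 -0.   ] zax [ 0.  0. -1.] F [1.66 1.28 0.26] op 0.0233
10128 0.07143580481098014
```

The wrist force is about zero, so the pan carries the full load (sunk about 4.7 mm). Releasing and rising.

Emit:
{"op": "send_rows", "data": {"motion": [[[0,0,0],0,-0.4],[[0,0,0],0,0],[[0,0,0],0,0.3],[[0,0,0],0,0.3],[[0,0,0],0,0.3]]}}

```text
time_s: 12.18
eef_pos: [0.5354, 0.0962, 0.1118]
tcp_rot: [-0.0, -0.0, 1.0, -0.0]
ft_force: [-0.3, 0.3, 0.0]
opening: 0.0502
```

Emit:
{"op": "send_rows", "data": {"motion": [[[0,0,-1],0,0.3],[[0,0,-2],0,0.3],[[0,0,-3],0,0.3],[[0,0,-4],0,0.3],[[0,0,-4],0,0.3]]}}

```text
time_s: 12.6
eef_pos: [0.5347, 0.0963, 0.2535]
tcp_rot: [-0.001, -0.0, 1.0, -0.0]
ft_force: [-0.0, -1.0, 0.0]
opening: 0.0601
```

Emit:
{"op": "send_rows", "data": {"motion": [[[4,0,-2],0,0.3],[[4,0,-1],0,0.3],[[2,0,0],0,0.3],[[0,0,0],0,0.3],[[0,0,0],0,0.3]]}}

```text
time_s: 13.02
eef_pos: [0.4379, 0.0963, 0.2819]
tcp_rot: [0.001, -0.001, 1.0, -0.0]
ft_force: [0.8, 0.9, -0.2]
opening: 0.0601
```

```bash
python3 - <<'E'
from h import *
im,d,pr=look(dict(aperture=.05,pin_grip=.105,weight_knob=.127),"w6")
P=cloud("wrist",d,np.ones(d.shape,bool),pr)
r=np.hypot(P[:,0]-.535,P[:,1]-.0966)
k=P[(P[:,2]>.122)&(r<.04)]; print("knob",(k.min(0)+k.max(0))/2,np.ptp(k,axis=0),k[:,2].max())
a=P[(abs(P[:,2]-.072)<.004)&(r<.08)]; print("pan",a[:,2].mean(),cv2.minEnclosingCircle(a[:,:2].astype(np.float32)))
h=cv2.cvtColor(im,cv2.COLOR_BGR2HSV); y=cv2.inRange(h,(22,120,120),(36,255,255))
n,l,st,c=cv2.connectedComponentsWithStats(y); i=1+st[1:,4].argmax(); e=cv2.fitEllipse(np.argwhere(l==i)[:,::-1].astype(np.float32)) 
cs,_=cv2.findContours((l==i).astype(np.uint8),cv2.RETR_EXTERNAL,cv2.CHAIN_APPROX_NONE); e=cv2.fitEllipse(cs[0]); print(st[i],c[i],e,"ap",ray("wrist",e[0],.05,pr))
E
```

```text
t 13.02 p [0.4379 0.0963 0.2819] xax [-1.    -0.001 -0.003] zax [ 0.003 -0.    -1.   ] F [ 0.76  0.86 -0.16] op 0.0601
pin_grip 0.63 [517. 258.] [0.5074 0.3496 0.105 ]
weight_knob 0.66 [282. 290.] [0.5348 0.096  0.127 ]
knob [0.53007271 0.09619183 0.13078512] [0.01415832 0.02300737 0.01749666] 0.13953344759116224
pan 0.07161569965705768 ((0.5349689722061157, 0.09641797095537186), 0.06197245419025421)
[163 267  15  15  90] [168.34444444 272.91111111] ((168.67718505859375, 273.193359375), (7.402297496795654, 17.43422508239746), 44.61994171142578) ap [ 0.55087813 -0.0472749   0.05      ]
```

View pics/w6.png

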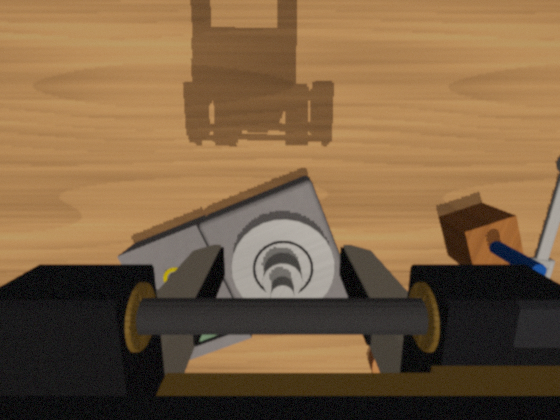

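The weight stands inside the ring at (282,265) and the pan is sunk to about 0.072. The pin is at (515,258). I'll go near the pin and look.

Emit:
{"op": "send_rows", "data": {"motion": [[[0,3.5,0.4],0,0.3],[[0,4,0.5],0,0.3],[[0,4,0.5],0,0.3],[[0,4,0.5],0,0.3],[[0,4,0.5],0,0.3]]}}

```text
time_s: 13.63
eef_pos: [0.4386, 0.2931, 0.2554]
tcp_rot: [-0.0, -0.0, 1.0, -0.0]
ft_force: [1.9, 0.5, -0.4]
opening: 0.0607
```

Emit:
{"op": "send_rows", "data": {"motion": [[[0,4,0.5],0,0.3],[[0,1.4,0.2],0,0.3],[[0,0,0],0,0.3],[[0,0,0],0,0.3],[[0,0,0],0,0.3]]}}

```text
time_s: 14.05
eef_pos: [0.4384, 0.3442, 0.249]
tcp_rot: [-0.0, -0.0, 1.0, -0.001]
ft_force: [-0.1, -0.2, -0.1]
opening: 0.0607
```

```bash
python3 - <<'E'
from h import *
def ap(im,pr):
    y=cv2.inRange(cv2.cvtColor(im,cv2.COLOR_BGR2HSV),(22,120,120),(36,255,255))
    cs,_=cv2.findContours(y,cv2.RETR_EXTERNAL,cv2.CHAIN_APPROX_NONE); c=max(cs,key=len); e=cv2.fitEllipse(c); return e,ray("wrist",e[0],.05,pr)
x=np.array([-1,-.003,0]);z=np.array([0,0,-1.]); R=np.c_[x,np.cross(z,x),z]
print("w5",ap(cv2.imread("pics/w5.png"),(np.array([.5354,.0964,.1593]),R)))
x=np.array([-1,-.003,-.001]);z=np.array([.001,0,-1.]); R=np.c_[x,np.cross(z,x),z]
print("w2",ap(cv2.imread("pics/w2.png")[:,400:],(np.array([.5339,-.2944,.2943]),R)) if 0 else ray("wrist",(488,204),.05,(np.array([.5339,-.2944,.2943]),R)))
im,d,pr=look(dict(pin_grip=.105),"w7")
P=cloud("wrist",d,np.ones(d.shape,bool),pr)
r=np.hypot(P[:,0]-.507,P[:,1]-.346)
for lo in(.08,.09,.1,.11,.12,.13):
    q=P[(P[:,2]>lo)&(P[:,2]<lo+.01)&(r<.03)]; print(lo,len(q),((q.min(0)+q.max(0))/2).round(4) if len(q) else 0,np.ptp(q,axis=0).round(4) if len(q) else 0)
t=P[(abs(P[:,2]-.07)<.004)&(r<.07)]; print("block",cv2.minAreaRect((t[:,:2]*1000).astype(np.float32)))
q=P[(P[:,2]>.137)&(r<.03)]; print("top",q.mean(0),np.ptp(q,axis=0))
E
```

```text
w5 (((122.63753509521484, 235.934326171875), (33.77103042602539, 38.4548225402832), 119.41653442382812), array([ 0.55809875, -0.03918501,  0.05      ]))
w2 [ 0.55810604 -0.03972781  0.05      ]
t 14.05 p [0.4384 0.3442 0.249 ] xax [-1.    -0.001  0.001] zax [-0.001 -0.001 -1.   ] F [-0.13 -0.21 -0.08] op 0.0607
pin_grip 0.63 [287. 270.] [0.5073 0.3492 0.105 ]
0.08 49 [0.5029 0.3469 0.0851] [0.0067 0.0146 0.0098]
0.09 59 [0.5033 0.3474 0.095 ] [0.0074 0.0153 0.0099]
0.1 61 [0.5027 0.3473 0.105 ] [0.0064 0.0148 0.0099]
0.11 69 [0.5029 0.3476 0.1151] [0.008  0.0152 0.0098]
0.12 73 [0.5032 0.3476 0.1249] [0.0073 0.015  0.0093]
0.13 264 [0.5074 0.347  0.1351] [0.0159 0.0153 0.0099]
block ((507.7990417480469, 347.1231384277344), (60.84181213378906, 60.22150802612305), 19.568845748901367)
top [0.50706439 0.34728384 0.13903179] [0.01546336 0.01513617 0.00391691]
```

The pin stands upright at (0.5073, 0.3472), which agrees with the block centre. I'll grasp it.

Emit:
{"op": "send_rows", "data": {"motion": [[[-3.5,0.15,0],0,0.3],[[-3.4,0.15,0],0,0.3],[[0,0,3],0,0.3],[[0,0,4],0,0.3],[[0,0,3],0,0.3]]}}

```text
time_s: 14.57
eef_pos: [0.508, 0.3463, 0.148]
tcp_rot: [0.0, 0.001, 1.0, -0.0]
ft_force: [-0.7, -0.8, -1.3]
opening: 0.0608
```

Emit:
{"op": "send_rows", "data": {"motion": [[[0,0,3],0,0.3],[[0,0,2],0,0.3],[[0,0,1],0,0.3],[[0,0,0],0,0.3],[[0,0,0],0,0.3]]}}

```text
time_s: 14.98
eef_pos: [0.5078, 0.3476, 0.0904]
tcp_rot: [0.0, 0.0, 1.0, 0.0]
ft_force: [1.0, -0.2, 0.2]
opening: 0.0604
```

Emit:
{"op": "send_rows", "data": {"motion": [[[0,0,0],0,0],[[0,0,0],0,-0.4],[[0,0,0],0,-0.5],[[0,0,0],0,-0.5],[[0,0,0],0,-0.5]]}}

```text
time_s: 15.4
eef_pos: [0.5073, 0.3485, 0.0902]
tcp_rot: [0.001, -0.001, 1.0, 0.0]
ft_force: [-0.2, 1.0, 0.3]
opening: 0.0318
```

```bash
python3 - <<'E'
from h import *
im,d,pr=look(dict(pin_grip=.105),"w8")
E
```

```text
t 15.4 p [0.5073 0.3485 0.0902] xax [-1.    -0.001 -0.001] zax [ 0.001  0.    -1.   ] F [-0.21  0.95  0.31] op 0.0318
pin_grip 0.59 [283. 268.] [0.5049 0.3489 0.105 ]
```

View pics/w8.png

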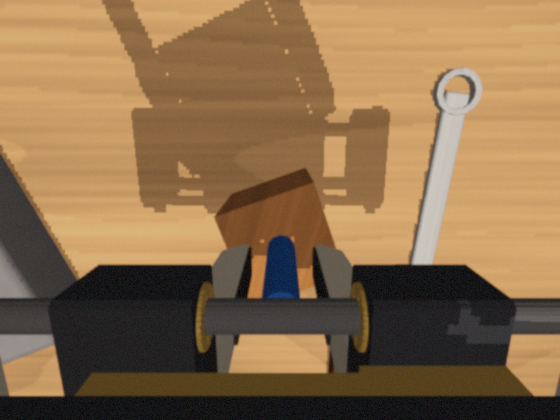

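Emit:
{"op": "send_rows", "data": {"motion": [[[0,-0.1,0],0,-0.6],[[0,0,0],0,-0.8],[[0,0,0],0,-1],[[0,0,0],0,-1],[[0,0,0],0,-1]], "squeeze": 40}}

```text
time_s: 15.92
eef_pos: [0.507, 0.3472, 0.0895]
tcp_rot: [-0.0, -0.0, 1.0, -0.0]
ft_force: [-0.5, -0.9, 0.5]
opening: 0.0144
```

Emit:
{"op": "send_rows", "data": {"motion": [[[0,0,0],0,-1],[[0,0,0],0,-1],[[0,0,0],0,-1],[[0,0,-0.5],0,-1],[[0,0,-1],0,-1]]}}

```text
time_s: 16.33
eef_pos: [0.5062, 0.3469, 0.1036]
tcp_rot: [-0.001, -0.0, 1.0, -0.0]
ft_force: [-0.5, 0.7, -0.1]
opening: 0.0142
```

Emit:
{"op": "send_rows", "data": {"motion": [[[0,0,-2],0,-1],[[0,0,-3],0,-1],[[0,0,-3],0,-1],[[0,0,-3],0,-1],[[0,0,-1.5],0,-1]]}}

```text
time_s: 16.75
eef_pos: [0.5084, 0.348, 0.2349]
tcp_rot: [0.003, -0.001, 1.0, 0.001]
ft_force: [0.6, 0.8, -0.7]
opening: 0.0145
```

```bash
python3 - <<'E'
from h import *
im,d,pr=look(dict(pin_tip=.15),"w9")
for c in("side","top"):
    i,dd=optics.get_image(c); cv2.imwrite(f"pics/{c}9.png",i)
    r=optics.cut_out(c,"reset_pin")
    for a in r[:1]:
        P=cloud(c,dd,a["region"]); print(c,a["score"],a["bbox"])
        P=P[np.hypot(P[:,0]-.507,P[:,1]-.347)<.04]
        for lo in np.arange(.1,.28,.02):
            q=P[(P[:,2]>lo)&(P[:,2]<lo+.02)]
            if len(q): print(lo.round(2),len(q),q.mean(0).round(4))
E
```

```text
t 16.75 p [0.5084 0.348  0.2349] xax [-1.    -0.001 -0.006] zax [ 0.006  0.003 -1.   ] F [ 0.56  0.81 -0.66] op 0.0145
pin_tip 0.93 [282. 220.] [0.5103 0.3477 0.15  ]
top 0.74 [216.9, 194.8, 260.7, 239.2]
```

The pin is held, and its tip projects at (0.510, 0.348), under the TCP. I'll carry it to the hole, raised to clear the weight.

Emit:
{"op": "send_rows", "data": {"motion": [[[-0.2,-1.5,-0.7],0,-1],[[-0.4,-3,-0.8],0,-1],[[-0.48,-3.7,-0.8],0,-1],[[-0.48,-3.7,-0.7],0,-1],[[-0.48,-3.7,0],0,-1]]}}

```text
time_s: 17.47
eef_pos: [0.5276, 0.1892, 0.26]
tcp_rot: [0.0, -0.001, 1.0, -0.0]
ft_force: [0.8, 0.5, -1.2]
opening: 0.0147
```

Emit:
{"op": "send_rows", "data": {"motion": [[[-0.48,-3.7,0],0,-1],[[-0.48,-3.7,0],0,-1],[[-0.48,-3.7,0],0,-1],[[-0.48,-3.7,0],0,-1],[[-0.48,-3.7,0],0,-1]]}}

```text
time_s: 17.88
eef_pos: [0.5508, 0.0038, 0.2586]
tcp_rot: [-0.001, -0.0, 1.0, 0.0]
ft_force: [0.4, 0.4, -1.0]
opening: 0.0145
```

Emit:
{"op": "send_rows", "data": {"motion": [[[-0.4,-3,0],0,-1],[[-0.2,-1.6,0],0,-1],[[0,0,0],0,-1],[[0,0,0],0,-1],[[0,0,0],0,-1]]}}

```text
time_s: 18.3
eef_pos: [0.5572, -0.0394, 0.2589]
tcp_rot: [-0.001, -0.0, 1.0, 0.0]
ft_force: [0.2, 0.9, -2.3]
opening: 0.0143
```

Emit:
{"op": "send_rows", "data": {"motion": [[[0,0,3],0,-1],[[0,0,4],0,-1],[[0,0,3],0,-1],[[0,0,1],0,-1],[[0,0,0],0,-1]]}}

```text
time_s: 18.72
eef_pos: [0.5555, -0.0379, 0.1467]
tcp_rot: [-0.003, -0.001, 1.0, 0.001]
ft_force: [0.3, 0.3, -0.3]
opening: 0.0147
```

```bash
python3 - <<'E'
from h import *
s,p,_=pose()
im,d,pr=look(dict(pin_tip=p[2]-.08,aperture=.05),"w10")
y=cv2.inRange(cv2.cvtColor(im,cv2.COLOR_BGR2HSV),(22,120,120),(36,255,255))
cs,_=cv2.findContours(y,cv2.RETR_EXTERNAL,cv2.CHAIN_APPROX_NONE); c=max(cs,key=len); e=cv2.fitEllipse(c); print(e,ray("wrist",e[0],.05,pr))
E
```

```text
t 18.72 p [ 0.5555 -0.0379  0.1467] xax [-1.    -0.003  0.006] zax [-0.006  0.002 -1.   ] F [ 0.35  0.26 -0.31] op 0.0147
pin_tip 0.69 [281. 224.] [ 0.5582 -0.0389  0.0667]
aperture 0.65 [279. 220.] [ 0.5595 -0.0405  0.05  ]
((280.116455078125, 218.05764770507812), (34.4195556640625, 36.34220886230469), 93.54412841796875) [ 0.55793421 -0.03949075  0.05      ]
```

View pics/w10.png

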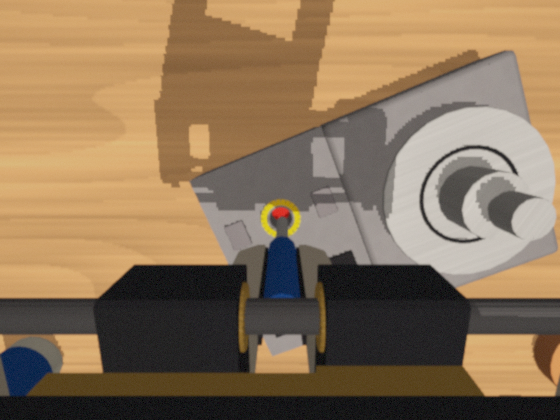

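The tip at (281,223) is over the hole, whose rim centre is (280,218), and both project within 1 mm of each other. The weight stands inside its ring. I'll insert.

Emit:
{"op": "send_rows", "data": {"motion": [[[0,0,0],0,-1],[[0,-0.05,0.8],0,-1],[[0,0,1],0,-1],[[0,0,1],0,-1],[[0,0,0.5],0,-1]]}}

```text
time_s: 19.28
eef_pos: [0.5568, -0.04, 0.1147]
tcp_rot: [-0.001, -0.0, 1.0, 0.0]
ft_force: [-0.2, -0.4, -1.6]
opening: 0.0143
```

Emit:
{"op": "send_rows", "data": {"motion": [[[0,0,0.2],0,-1],[[0,0,0],0,-1],[[0,0,0],0,-1],[[0,0,0],0,-1],[[0,0,0],0,-1]]}}

```text
time_s: 19.7
eef_pos: [0.5582, -0.0403, 0.1149]
tcp_rot: [0.0, -0.0, 1.0, -0.0]
ft_force: [0.3, -1.2, -0.5]
opening: 0.0142
```

```bash
python3 - <<'E'
from h import *
look({},"w11")
E
```

```text
t 19.7 p [ 0.5582 -0.0403  0.1149] xax [-1.    -0.001 -0.001] zax [ 0.001 -0.    -1.   ] F [ 0.26 -1.19 -0.48] op 0.0142
```

Emit:
{"op": "send_rows", "data": {"motion": [[[0,0,0.4],0,-1],[[0,0,0.4],0,-1],[[0,0,0.2],0,-1],[[0,0,0],0,-1],[[0,0,0],0,-1]]}}

```text
time_s: 20.17
eef_pos: [0.5581, -0.0403, 0.1047]
tcp_rot: [0.0, -0.0, 1.0, -0.0]
ft_force: [1.9, -1.2, 2.3]
opening: 0.0145
```

Emit:
{"op": "send_rows", "data": {"motion": [[[0,0,0.15],0,-1],[[0,0,0.15],0,-1],[[0,0,0],0,-1],[[0,0,0],0,-1],[[0,0,0],0,-1]]}}

```text
time_s: 20.58
eef_pos: [0.5581, -0.0403, 0.1018]
tcp_rot: [0.0, -0.0, 1.0, -0.0]
ft_force: [0.7, -0.1, 3.3]
opening: 0.0141
```

Emit:
{"op": "send_rows", "data": {"motion": [[[0,0,0.1],0,-1],[[0,0,0],0,-1],[[0,0,0],0,-1],[[0,0,0],0,-1],[[0,0,0],0,-1]]}}

```text
time_s: 21.0
eef_pos: [0.5582, -0.0403, 0.1012]
tcp_rot: [0.001, -0.0, 1.0, -0.0]
ft_force: [0.1, 0.3, 7.4]
opening: 0.0146
```

At the stop: force has jumped to 7.4 N. I'll add a small margin and then check everything.

Emit:
{"op": "send_rows", "data": {"motion": [[[0,0,0.05],0,-1],[[0,0,0],0,-1],[[0,0,0],0,-1],[[0,0,0],0,-1],[[0,0,0],0,-1]]}}

```text
time_s: 21.42
eef_pos: [0.5583, -0.0403, 0.101]
tcp_rot: [0.001, -0.001, 1.0, -0.0]
ft_force: [-0.1, 0.3, 9.0]
opening: 0.0148
```

Emit:
{"op": "send_rows", "data": {"motion": [[[0,0,0],0,-1],[[0,0,0],0,-1],[[0,0,0],0,-1],[[0,0,0],0,-1],[[0,0,0],0,-1]]}}

```text
time_s: 21.83
eef_pos: [0.5583, -0.0403, 0.101]
tcp_rot: [0.001, -0.0, 1.0, -0.0]
ft_force: [-0.3, 0.7, 9.8]
opening: 0.0144
```

```bash
python3 - <<'E'
from h import *
im,d,pr=look({},"w12")
a=im[:, :]; s,_=optics.get_image("side"); cv2.imwrite("pics/f.png",np.hstack([cv2.resize(a,(400,300)),cv2.resize(s[130:400,150:510],(400,300))]))
P=cloud("wrist",d,np.ones(d.shape,bool),pr); r=np.hypot(P[:,0]-.535,P[:,1]-.0966)
q=P[(abs(P[:,2]-.072)<.01)&(r>.045)&(r<.06)]; print("pan z",np.median(q[:,2]))
E
```

```text
t 21.83 p [ 0.5583 -0.0403  0.101 ] xax [-1.    -0.001 -0.001] zax [ 0.001 -0.    -1.   ] F [-0.32  0.68  9.82] op 0.0144
pan z 0.07142064228002168
```

View pics/f.png

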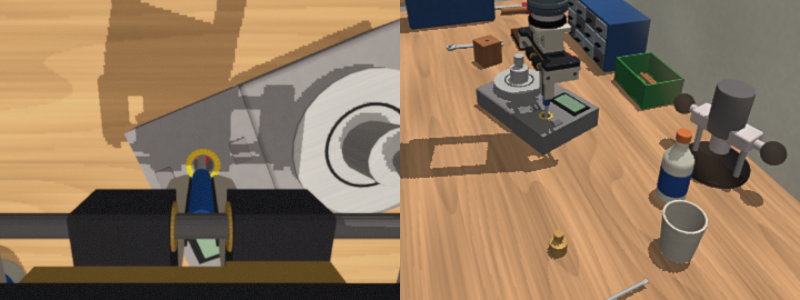

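The pin is in the hole at about (203,163) in the left view, and the weight stands in its ring on the pan. The tip height (about 0.0215) and the 9.8 N force both match a fully pressed button, so I'm handing in.

```bash
python3 -c "
from rig import ticket
print(ticket.close_job())"
```

```text
the job is handed in; nothing more can be done
None
```

The check weight is on the pan, the reset pin is holding the button down, and I handed the job in at about 22 s of the 61 s allowed.

- **Weight:** I set it upright on the pan, within about 1 mm of the ring's centre, and let go before touching the pin. The pan sank about 4.7 mm, as it should for this weight, and stayed well clear of its 15 mm stop. It was still at that height in the last check, with the weight inside the ring.
- **Pin and button:** The pin went upright through the hole without touching the rim. At hand-in the gripper was still holding it and pressing with about 9.8 N. Full travel takes 5 N, and the force rose sharply at the end of the push. The tip was about 28 mm below the deck, which matches the button fully down. I judged this from height and force, because the button itself is hidden under the pin.
- **Other things on the bench:** I touched nothing else, and what shows in the last pictures looks unmoved. I did not re-measure each item.
- **Disagreement between measurements:** My estimates of the hole's position differed by 1–2 mm, which is inside the 5 mm clearance around the pin.

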